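# Feel filter modules for loose slugs, reject the rattlers, stack the rest to bake out

### The job

Some of the sealed filter modules on the blue mat have a slug loose inside: pick them up one by one, tilting about 40 degrees end-down one way and then the other to feel whether something shifts, and put the bad ones in the clear bin with the red edges. Stack the good ones on the warming plate to bake out, crosswise so that the air gets round them: at the bottom two side by side with a wide gap, pointing straight away from you, the next two square across those, and so on, centred on the plate and square to it, an odd one lying alone across the top. Once all the modules are sorted and stacked, switch the plate on, and leave the other things on the bench alone.

Things in the scene. Friction and masses are not known exactly. Their poses are not given: they have to be found in the camera images.
- module_a: sealed filter module: square aluminium bar 130 mm long, 30 x 30 mm in section, with a brass connector (8 mm thick, 10 mm long) standing out of the middle of each end (150 mm over all). Origin at the bar's centre, x along its length; any long face may lie down. Starts flat on the blue mat, its length roughly along world y. All look alike; housings weigh 0.2 to 0.5 kg, so weight is no guide.
- module_b: sealed filter module, same shape as module_a; lies on the blue mat at the start. In one or two modules, different ones each time, a 0.125 kg steel slug is loose inside. It stays put while the bar is level, slides to the low end once the bar is tilted more than about 15 degrees (up to 41 mm either side of the middle), and stays there when the bar is level again.
- module_c: sealed filter module, same shape as module_a; lies on the blue mat at the start. Held level by its middle, a module with a loose slug shows a moment about the line through the fingers that differs by about 0.1 N m between after a tilt one way and after a tilt the other way; a sound module's stays the same.
- module_d: sealed filter module, same shape as module_a; lies on the blue mat at the start.
- module_e: sealed filter module, same shape as module_a; lies on the blue mat at the start.
- module_f: sealed filter module, same shape as module_a; lies on the blue mat at the start, or is absent.
- module_g: sealed filter module, same shape as module_a; lies on the blue mat at the start, or is absent.
- warmplate: white bench warming plate, fixed. Origin on the bench under the centre of its heated top; x points away from the robot, y to the left, z up. Dark metal top 190 x 190 mm, upper face 60 mm above the bench. A low apron (upper face 32 mm above the bench) reaches from 95 to 177 mm in front of the centre (-x) and carries the switch and, left of it, a dial.
- plate_top (a point): centre of the heated top's upper face, where the stack belongs. In a well-spaced pair the bars' centre lines lie about 38 mm either side of this point (46 mm clear between the bars), along the plate's x in the bottom and third layers, along its y in the second.
- plate_switch (a joint): the warming plate's toggle switch on the apron: a 32 mm steel bat with a black ball end of 15 mm, on a pivot 135 mm in front of (-x) and 35 mm right of (-y) the plate's origin, 37 mm above the bench. 0 rad = off, leaning right (-y of the plate); 1 rad = on, leaning left (+y of the plate). It swings about the plate's x axis, stays where it is left and needs about 2 N at the ball.
- switch_tip (a point): centre of the black ball at the end of the toggle switch's bat
- reject_bin: clear plastic bin with red edges, 220 (x) x 180 (y) x 70 mm high, walls and floor 4 mm, loose (0.5 kg), for the rejects. Origin at the centre of its underside.
- cleaner_can: bystander: blue spray can, 52 mm across and 130 mm tall, loose, standing beyond the plate; origin at the centre of its underside
- brass_flange: bystander: brass flange, 60 mm across and 44 mm tall, loose, beyond the plate and the bin; origin at the centre of its underside
- driver: bystander: yellow screwdriver 170 mm long, lying loose beyond the mat
- glue_stick: bystander: purple and yellow glue stick, 27 mm across and 92 mm tall, standing loose to the right of the robot's base, or absent; origin at the centre of its underside

How it is judged:
By the outcome, as a careful person would: the job done as asked, in the order asked, and still so for the second after the job is handed in, with the robot touching nothing.
Of module_f, module_g, glue_stick only 1 to 2 are there at a start; the rules pass over those that are not, and their reading is None.
Of slug_a, slug_b, slug_c, slug_d, slug_e only 1 to 2 are there at a start; the rules pass over those that are not, and their reading is None.
At some moment in a run one of reject_bin may be knocked a few centimetres aside while the robot is not near it.
Once in a run the grip may slacken for a moment while it holds something.
It also fails if it takes over 210 s, if anything falls off the work surface, if the arm or the gripper's body presses on something with over 40 N, if the wrist force passes 120 N, or if a joint passes its speed limit or range.

### The arm

A 7-joint arm with a two-finger parallel gripper is mounted at the origin on the work surface. World frame = base frame: x ahead of the robot, y to its left, z up, the work surface at z = 0. Lengths are in m, angles in rad, forces in N, time in s.
With the tool pointing down it reaches from about 0.425 to 0.925 m from the base axis. Payload 6.8 kg.
Tool frame: the origin (TCP) lies where the fingers leave the gripper's body, on its centre line; the fingertips stand 73 mm ahead of it and the grasp point (between the pads) lies 54 mm ahead of it; z points along the fingers, y is the line along which they close (so a half turn about z gives the same grasp; the last joint's range is limited). The gripper opens to 85 mm and grips with 20 to 120 N. Pads are 22 mm wide; open, the fingers measure 114 mm over their backs; the gripper's body (76 mm by 85 mm) begins 54 mm behind the grasp point. The pads swing forward as they close: fully open they stand 13 mm farther back than shut.
Start: joints at [-1.393, 0.477, 0.022, 1.555, -0.011, 1.109, -0.083], TCP at [0.19, 0.648, 0.304] pointing down, gripper open.
Joint ranges: [-2.96, 2.96], [-0.34, 2.1], [-1.41, 1.46], [0.24, 2.44], [-1.37, 4.51], [0.17, 1.92], [-2.96, 2.96]. Speed limits (rad/s): [2.39, 2.39, 3.14, 3.14, 3.14, 3.14, 3.14].

### API

Orientations are given as a rotation vector (axis times angle).
In Python, from bench import r gives the robot as it stands.
- The arm moves only by the shell command python3 drive.py 'ROWS' [OPENING] [FORCE]. ROWS is rows parted by semicolons, their numbers by spaces, 1 to 5 of them, each of 6 numbers: dx, dy, dz in m, then a rotation vector rx, ry, rz in rad; each row is the pose to reach, as a shift and turn from the pose commanded when the command began, along the tool's axes at that moment; what a row does not reach only later rows make up. A row lasts 1/10 s, in which the tool goes at most 0.05 m and 0.15 rad, less where a joint would pass 70% of its speed; a pose out of reach is approached as far as the arm can. OPENING is the finger opening in m, set as the command begins (- or left out keeps the last). The fingers move at their own pace and stop on an object; FORCE is the grip in N (left out, the last holds). Time passes only in rows, so rows that do not move let the fingers close. It prints the time, the measured TCP pose, the force, the opening and the grip force at its end.
- r.get_obs(): the state, without advancing time (a new reading comes with each control period).
- r.grab_frame(name): name is "scene" or "top" or "wrist"; returns (picture, depth): 420x560x3 uint8, blue, green, red; 420x560 float32, m along the optical axis (not along the pixel's ray), 0 where there is no reading.
- r.camera_info(name): a dict with "camera_matrix" (3x3 intrinsics, pixels), "R" (3x3) and "t" (3): a world point X has camera coordinates R X + t. Camera axes: x right, y down, z forward; pixel columns grow to the right and rows downward; lengths in m; the calibration is good to about 2 mm. A picture is of the moment at which its call begins: read the wrist's pose just before it. camera_info takes no time and is no camera call; for the wrist camera it gives the pose at the moment of the call.
- r.hand_in(): hands the job in; it is judged then, once.
The state is a dict: "clock": time; "joints": joint angles; "qvel": joint speeds; "tau": joint torques, N m; "tcp_pos": TCP position; "orientation": TCP orientation; "contact_force": force on the tool from outside, world axes, zero at the start; "moment": the same for the moment, N m; "grip_width": finger opening in m; "gripper_force": force on a finger pad.
Only numpy, scipy, OpenCV 4.12 (cv2) and the standard library are available. Lean on these libraries where they do the work, as an engineer would, in place of code of your own. Each camera call takes 0.05 s, during which the arm holds its last target. There are 200 camera calls.

## Working session

There is one attempt and no reset: what is moved stays moved. The work goes in short steps, Python scripts to look and compute and a shell command to move; the robot and the scene stay as the last step left them, time stands still between calls to the robot, and variables do not carry over. Pictures are saved under pics/ and viewed, at most 14 in all, crops included, and the job is handed in when it is done.

```bash
ls; mkdir -p pics; python3 - <<'E'
from bench import r
import cv2
print(r.get_obs())
for n in("scene","top"):
    p,d=r.grab_frame(n); cv2.imwrite(f"pics/{n}0.png",p); print(n,r.camera_info(n))
E
```

```text
bench.py
drive.py
pics
{'clock': 0.0, 'joints': array([-1.39307518,  0.47780501,  0.02235069,  1.5564635 , -0.01150943,
        1.10929876, -0.08314409]), 'qvel': array([-5.01947084e-04,  4.25038722e-04, -1.00614217e-03,  1.12303332e-03,
       -2.00218060e-05, -4.47041412e-04,  7.79731543e-04]), 'tau': array([ 7.06685514e-04, -5.96455300e+01,  1.60812434e+00, -2.81194353e+01,
        1.24632526e-02,  9.40079684e-03,  1.21420936e-05]), 'tcp_pos': array([0.19019143, 0.64716615, 0.30291743]), 'orientation': array([-4.47478363e-01, -3.10942871e+00,  2.89297718e-03]), 'contact_force': array([-0.25754422,  0.53399671,  1.28353247]), 'moment': array([ 0.00393255, -0.00731001, -0.00269879]), 'gripper_force': 0.0, 'grip_width': 0.08581340410249008}
scene {'camera_matrix': array([[383.60556121,   0.        , 278.03226905],
       [  0.        , 383.60556121, 210.87209103],
       [  0.        ,   0.        ,   1.        ]]), 'R': array([[-0.25515723,  0.96687699,  0.00660802],
       [ 0.7072745 ,  0.1912998 , -0.68056386],
       [-0.65928566, -0.16897711, -0.73265897]]), 't': array([ 0.16084059, -0.3165479 ,  1.25825728])}
top {'camera_matrix': array([[526.34477754,   0.        , 275.4907203 ],
       [  0.        , 526.34477754, 205.25547465],
       [  0.        ,   0.        ,   1.        ]]), 'R': array([[-0.02776974, -0.99961381,  0.00103614],
       [-0.99664717,  0.02760749, -0.07702103],
       [ 0.07696268, -0.00317152, -0.99702893]]), 't': array([-0.01763736,  0.55864339,  1.40579852])}
```
View pics/top0.png

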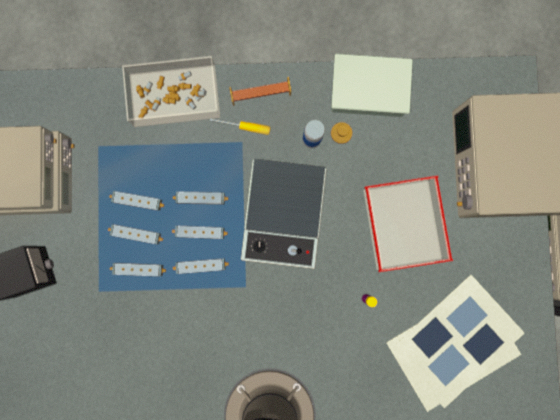

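View pics/scene0.png

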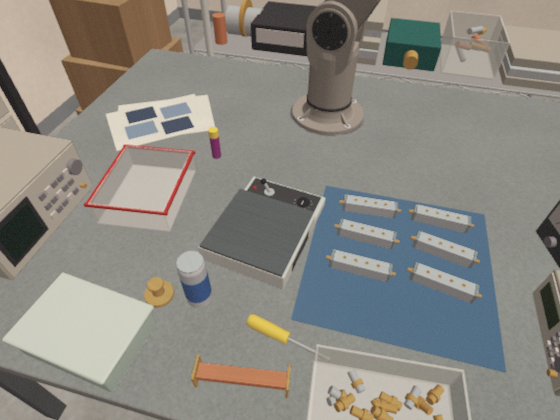

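Top view: six modules in two columns (u≈137 and 200, v≈200, 233, 268), plate around (287,200) with the toggle at (293,250), red-edged bin around (408,223), glue stick at (371,301). Next I'll measure them.

```bash
cat > h.py <<'E'
import numpy as np, cv2
from bench import r
from scipy.spatial.transform import Rotation as Ro
def ray(n,uv,z,ci=None):
    c=ci or r.camera_info(n); K,R,t=c["camera_matrix"],c["R"],c["t"]
    uv=np.atleast_2d(np.float64(uv)); d=np.c_[uv,np.ones(len(uv))]@np.linalg.inv(K).T@R
    o=-R.T@t; return o+d*((z-o[2])/d[:,2])[:,None]
def rect(P):
    (c,s,a)=cv2.minAreaRect(np.float32(P[:,:2]*1000)); 
    if s[0]<s[1]: s=s[::-1]; a+=90
    return np.array(c)/1000,np.array(s),(a+90)%180-90   # centre m, sides mm, angle of long side deg
def modules(p):
    h=cv2.cvtColor(p,cv2.COLOR_BGR2HSV); m=cv2.inRange(h,(0,0,140),(180,90,255)); out=[]
    for c in cv2.findContours(m,cv2.RETR_EXTERNAL,cv2.CHAIN_APPROX_NONE)[0]:
        if cv2.contourArea(c)>150:
            c=c[:,0]; P=ray("top",c,.03); ctr,s,a=rect(P)
            if 100<s[0]<175 and 15<s[1]<50: out.append((ctr,s,a,c.mean(0)))
    return out
def bin_(p):
    h=cv2.cvtColor(p,cv2.COLOR_BGR2HSV); m=cv2.inRange(h,(0,150,100),(8,255,255))|cv2.inRange(h,(172,150,100),(180,255,255))
    m[:,:335]=0
    q=np.argwhere(m)[:,::-1]; return rect(ray("top",q,.07))
def go(pos,yaw=None,n=None):
    "shift in tool axes from the present pose to a TCP position and tool-y heading yaw (rad, mod pi), pointing down"
    o=r.get_obs(); R=Ro.from_rotvec(o["orientation"]).as_matrix()
    z=np.array([0,0,-1.]); 
    if yaw is None: yaw=np.arctan2(R[1,1],R[0,1])
    y=np.array([np.cos(yaw),np.sin(yaw),0]); y=y if y@R[:,1]>0 else -y
    T=np.c_[np.cross(y,z),y,z]; rv=Ro.from_matrix(R.T@T).as_rotvec(); d=R.T@(np.array(pos)-o["tcp_pos"])
    print("shift",d.round(4),"rot",rv.round(3),"| tcp",o["tcp_pos"].round(4),"t",round(o["clock"],1),"rows",np.ceil(max(np.linalg.norm(d)/.05,np.linalg.norm(rv)/.15)))
    return d,rv
E
python3 - <<'E'
from h import *
p,d=r.grab_frame("top"); 
for m in modules(p):
    u=m[3].round().astype(int); z=d[u[1],u[0]]; c=r.camera_info("top")
    X=c["R"].T@(np.array([(m[3][0]-c["camera_matrix"][0,2])/c["camera_matrix"][0,0]*z,(m[3][1]-c["camera_matrix"][1,2])/c["camera_matrix"][1,1]*z,z])-c["t"])
    print(m[0].round(4),m[1].round(0),round(m[2],1),m[3].round(0),"depthpt",X.round(3), "reach",np.hypot(*m[0]).round(3))
print("bin",bin_(p))
g=cv2.cvtColor(p,cv2.COLOR_BGR2HSV)
# dark plate top
m=cv2.inRange(g,(0,0,0),(180,110,85)); m[:, :240]=0; m[:,335:]=0; m[:150]=0; m[275:]=0
for c in cv2.findContours(m,cv2.RETR_EXTERNAL,cv2.CHAIN_APPROX_NONE)[0]:
    if cv2.contourArea(c)>300: print("plate?",cv2.boundingRect(c),rect(ray("top",c[:,0],.06)))
cv2.imwrite("pics/pl.png",np.hstack([cv2.resize(p[140:280,230:345],None,fx=4,fy=4,interpolation=2),cv2.cvtColor(cv2.resize(m[140:280,230:345],None,fx=2,fy=4),8)])[:600,:800])
E
```

```text
[0.3953 0.3429] [120.  34.] 86.2 [136. 269.] depthpt [0.396 0.343 0.034] reach 0.523
[0.4003 0.1743] [128.  34.] -87.2 [199. 266.] depthpt [0.401 0.175 0.034] reach 0.437
[0.4914 0.1758] [127.  34.] 85.8 [198. 232.] depthpt [0.492 0.178 0.026] reach 0.522
[0.4907 0.3495] [122.  34.] 77.6 [134. 234.] depthpt [0.491 0.35  0.03 ] reach 0.602
[0.5858 0.1717] [127.  32.] 86.6 [199. 197.] depthpt [0.586 0.173 0.029] reach 0.61
[0.5818 0.3453] [122.  34.] 78.9 [135. 200.] depthpt [0.582 0.344 0.03 ] reach 0.677
bin (array([ 0.4982265 , -0.37840582]), array([225.28839111, 192.80079651]), 7.201530456542969)
plate? (246, 233, 67, 32) (array([ 0.44132675, -0.03964685]), array([171.06008911,  64.59712982]), 81.7442855834961)
plate? (247, 165, 77, 70) (array([ 0.5750686 , -0.05921824]), array([183.66596985, 183.50726318]), 81.78330993652344)
```

View pics/pl.png

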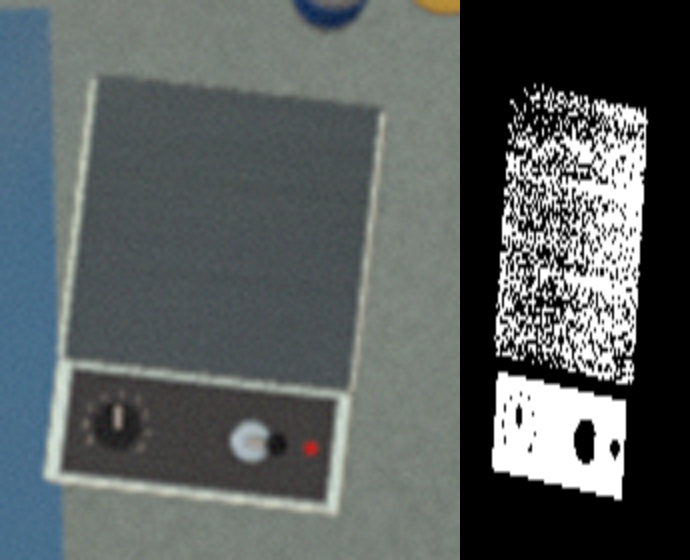

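Crop: plate top corners at crop (96,77), (383,107), (347,390), (68,360); toggle ball at (277,445) beside its pivot at (250,440). I'll compute the plate pose from these corners and from the depth.

```bash
python3 - <<'E'
from h import *
off=np.array([230,140]); C=np.array([[96,77],[383,107],[347,390],[68,360]])/4-.4+off
P=ray("top",C,.06)[:,:2]; print("corners",P.round(4).tolist(),"ctr",P.mean(0)); e=np.roll(P,-1,0)-P; print(np.linalg.norm(e,axis=1), np.degrees(np.arctan2(e[:,1],e[:,0])))
# apron corners z .032: whole outline
A=ray("top",np.array([[45,480],[333,515],[348,395],[64,362]])/4-.4+off,.032)[:,:2]; print("apron",A.round(3).tolist())
B=ray("top",np.array([[277,445]])/4-.4+off,.065); print("ball",B)
for n in("top","scene"):
    p,d=r.grab_frame(n); c=r.camera_info(n); K=c["camera_matrix"]
    v,u=np.mgrid[:420,:560]; X=np.stack([(u-K[0,2])/K[0,0]*d,(v-K[1,2])/K[1,1]*d,d],-1); W=(X-c["t"])@c["R"]
    m=(d>0)&(abs(W[...,2]-.06)<.008)&(W[...,0]>.46)&(W[...,0]<.70)&(W[...,1]>-.18)&(W[...,1]<.06)
    Q=W[m]; m2=cv2.morphologyEx(m.astype(np.uint8),cv2.MORPH_OPEN,np.ones((5,5))); k=m2>0
    print(n,m.sum(),np.median(Q[:,2]),rect(W[k]),W[k][:,:2].mean(0))
E
```

```text
corners [[0.6802, 0.0217], [0.6548, -0.1682], [0.4681, -0.1379], [0.4929, 0.0447]] ctr [ 0.57401502 -0.05992219]
[0.19153337 0.18911359 0.18432494 0.18868122] [-97.60557762 170.80958462  82.27928665  -7.00477531]
apron [[0.414, 0.063], [0.386, -0.128], [0.465, -0.141], [0.493, 0.049]]
ball [[ 0.43350965 -0.09065039  0.065     ]]
top 5190 0.060441043831560945 (array([ 0.57425922, -0.05913008]), array([195.44303894, 190.4828949 ]), 81.58035278320312) [ 0.57383105 -0.05928109]
scene 6122 0.06280668734770248 (array([ 0.57415045, -0.05701106]), array([194.78723145, 192.97912598]), 81.77973175048828) [ 0.58351933 -0.05471976]
```

```bash
python3 -c "
from h import *
go([.395,.343,.16],np.radians(86.2-90))"
```

```text
shift [-0.2823 -0.2342  0.1436] rot [-1.000e-03  1.000e-03  1.351e+00] | tcp [0.1902 0.6474 0.3034] t 0.2 rows 10.0
```

```bash

python3 drive.py '-.05 -.04 .02 0 0 0;-.09 -.08 .04 0 0 0;-.12 -.11 .06 0 0 0;-.15 -.13 .07 0 0 0' 0.06 80
python3 drive.py '-.04 -.03 .02 0 0 .15;-.08 -.06 .05 0 0 .3;-.13 -.1 .07 0 0 .45;-.13 -.1 .07 0 0 .6;-.13 -.1 .07 0 0 .7'
python3 drive.py '0 0 0 0 0 .15;0 0 0 0 0 .3;0 0 0 0 0 .45;0 0 0 0 0 .65;0 0 0 0 0 .65'
python3 -c "
from h import *
go([.395,.343,.079],np.radians(86.2-90)); print(r.get_obs()['joints'].round(2))"
```

```text
clock: 0.65
tcp_pos: [0.2915, 0.4871, 0.2364]
orientation: [-0.446, -3.109, 0.001]
contact_force: [0.9, 0.3, 0.8]
grip_width: 0.06
gripper_force: 0.0
clock: 1.15
tcp_pos: [0.3904, 0.3511, 0.166]
orientation: [1.504, 2.756, -0.006]
contact_force: [0.1, 0.1, 0.8]
grip_width: 0.0597
gripper_force: 0.0
clock: 1.65
tcp_pos: [0.388, 0.3565, 0.1673]
orientation: [2.297, 2.143, 0.0]
contact_force: [0.1, 0.5, 0.4]
grip_width: 0.0601
gripper_force: 0.0
shift [-0.013   0.008   0.0883] rot [ 0.     0.    -0.003] | tcp [0.388  0.3565 0.1673] t 1.6 rows 2.0
[-1.18  0.44  0.4   2.05 -0.26  0.7  -0.69]
```

```bash
cat > s.py <<'E'
from h import *
o=r.get_obs(); R=Ro.from_rotvec(o["orientation"]).as_matrix()
print("M_tool",(R.T@o["moment"]).round(4),"F",o["contact_force"].round(1),"z",R[:,2].round(2),"w",round(o["grip_width"],4),"g",round(o["gripper_force"]),"tcp",o["tcp_pos"].round(3),"t",round(o["clock"],1))
E
python3 drive.py '-.013 .008 .04 0 0 0;-.013 .008 .07 0 0 0;-.013 .008 .088 0 0 0;-.013 .008 .088 0 0 0'
python3 drive.py '0 0 0 0 0 0;0 0 0 0 0 0;0 0 0 0 0 0;0 0 0 0 0 0;0 0 0 0 0 0' 0.02 80
python3 drive.py '0 0 -.03 0 0 0;0 0 -.07 0 0 0;0 0 -.12 0 0 0;0 0 -.12 0 0 0;0 0 -.12 0 0 0'; python3 s.py
python3 drive.py '0 0 0 0 .15 0;0 0 0 0 .3 0;0 0 0 0 .45 0;0 0 0 0 .6 0;0 0 0 0 .7 0'
python3 drive.py '0 0 0 0 0 0;0 0 0 0 0 0;0 0 0 0 0 0;0 0 0 0 0 0'; python3 s.py
```

```text
clock: 2.05
tcp_pos: [0.3941, 0.3419, 0.0772]
orientation: [2.292, 2.148, -0.007]
contact_force: [-0.0, -0.2, 0.2]
grip_width: 0.0599
gripper_force: 0.0
clock: 2.55
tcp_pos: [0.3961, 0.3435, 0.0809]
orientation: [-2.292, -2.148, -0.005]
contact_force: [-0.4, -0.7, 7.4]
grip_width: 0.0284
gripper_force: 80.2
clock: 3.05
tcp_pos: [0.3951, 0.3434, 0.2005]
orientation: [-2.291, -2.148, -0.004]
contact_force: [0.4, 0.4, -4.2]
grip_width: 0.0282
gripper_force: 80.5
M_tool [ 0.0619 -0.005  -0.0086] F [ 0.4  0.4 -4.2] z [ 0.  0. -1.] w 0.0282 g 80 tcp [0.395 0.343 0.2  ] t 3.0
clock: 3.55
tcp_pos: [0.3918, 0.3426, 0.1961]
orientation: [-1.941, -1.825, -0.582]
contact_force: [-1.3, 0.3, -4.4]
grip_width: 0.0285
gripper_force: 84.7
clock: 3.95
tcp_pos: [0.3924, 0.3452, 0.1979]
orientation: [-1.938, -1.83, -0.582]
contact_force: [0.4, 0.4, -3.3]
grip_width: 0.0286
gripper_force: 84.7
M_tool [ 0.0118 -1.0083 -0.0753] F [ 0.4  0.4 -3.3] z [ 0.02  0.56 -0.83] w 0.0286 g 85 tcp [0.392 0.345 0.198] t 4.0
```

```bash
python3 drive.py '0 0 0 0 .15 0;0 0 0 0 .15 0'; python3 s.py;  python3 -c "
from h import *
print(r.get_obs()['joints'].round(2))"
```

```text
clock: 4.15
tcp_pos: [0.3906, 0.3464, 0.1936]
orientation: [-1.862, -1.767, -0.667]
contact_force: [-0.0, -0.9, -4.3]
grip_width: 0.0282
gripper_force: 84.7
M_tool [ 0.0417 -1.284  -0.0059] F [-0.  -0.9 -4.3] z [ 0.02  0.65 -0.76] w 0.0282 g 85 tcp [0.391 0.346 0.194] t 4.2
[-0.23  0.38 -0.42  2.24 -1.31  0.42  0.56]
```

```bash

python3 drive.py '0 0 0 0 -.15 0;0 0 0 0 -.3 0;0 0 0 0 -.45 0;0 0 0 0 -.6 0;0 0 0 0 -.71 0' >/dev/null
python3 drive.py '0 0 0 0 0 0;0 0 0 0 0 0;0 0 0 0 0 0;0 0 0 0 0 0'>/dev/null; python3 s.py
python3 drive.py '0 0 0 0 -.15 0;0 0 0 0 -.3 0;0 0 0 0 -.45 0;0 0 0 0 -.6 0;0 0 0 0 -.7 0'>/dev/null
python3 drive.py '0 0 0 0 0 0;0 0 0 0 0 0;0 0 0 0 0 0;0 0 0 0 0 0'>/dev/null; python3 s.py;  python3 -c "
from h import *
print(r.get_obs()['joints'].round(2))"
```

```text
M_tool [-0.0299 -0.4021  0.0287] F [ 0.3 -0.6 -4. ] z [-0.02  0.19 -0.98] w 0.0282 g 85 tcp [0.392 0.342 0.193] t 5.0
M_tool [-0.0527  0.8166  0.006 ] F [-0.1  0.4 -4.2] z [-0.05 -0.48 -0.87] w 0.0281 g 85 tcp [0.392 0.343 0.194] t 6.0
[-1.21  0.57  0.34  1.83  0.1   1.2  -0.98]
```

```bash

python3 drive.py '0 0 0 0 -.14 0;0 0 0 0 -.14 0;0 0 0 0 -.14 0'>/dev/null; python3 s.py
python3 drive.py '0 0 0 0 .15 0;0 0 0 0 .3 0;0 0 0 0 .45 0;0 0 0 0 .6 0;0 0 0 0 .7 0'>/dev/null
python3 drive.py '0 0 0 0 0 0;0 0 0 0 0 0;0 0 0 0 0 0;0 0 0 0 0 0'>/dev/null; python3 s.py
python3 -c "
from h import *
go([.395,.343,.2],np.radians(86.2-90)); print(r.get_obs()['joints'].round(2))"
```

```text
M_tool [-0.012   1.0547 -0.019 ] F [-0.5 -0.  -3.2] z [-0.05 -0.6  -0.8 ] w 0.0284 g 85 tcp [0.392 0.344 0.193] t 6.2
M_tool [-0.0081 -0.1161  0.0269] F [ 0.4 -0.  -3.9] z [-0.02  0.05 -1.  ] w 0.0284 g 85 tcp [0.392 0.345 0.193] t 7.2
shift [-0.0017  0.0033 -0.007 ] rot [-0.027 -0.05   0.02 ] | tcp [0.3916 0.3452 0.1932] t 7.2 rows 1.0
[-0.98  0.37  0.2   2.04 -0.19  0.73 -0.7 ]
```

```bash

python3 drive.py '0 .003 -.007 -.027 -.05 .02;0 .003 -.007 -.027 -.05 .02;0 .003 -.007 -.027 -.05 .02' >/dev/null;python3 s.py
for i in 1 2 3; do python3 drive.py '0 0 0 0 0 0' >/dev/null; python3 s.py; done
python3 drive.py '0 0 0 0 .15 0;0 0 0 0 .3 0;0 0 0 0 .45 0;0 0 0 0 .6 0;0 0 0 0 .7 0'>/dev/null
python3 drive.py '0 0 0 0 0 0;0 0 0 0 0 0;0 0 0 0 0 0;0 0 0 0 0 0;0 0 0 0 0 0'>/dev/null; python3 s.py
python3 drive.py '0 0 0 0 -.15 0;0 0 0 0 -.3 0;0 0 0 0 -.45 0;0 0 0 0 -.6 0;0 0 0 0 -.7 0'>/dev/null
python3 drive.py '0 0 0 0 0 0;0 0 0 0 0 0;0 0 0 0 0 0;0 0 0 0 0 0;0 0 0 0 0 0'>/dev/null; 
for i in 1 2 3; do python3 drive.py '0 0 0 0 0 0' >/dev/null; python3 s.py; done
```

```text
M_tool [ 0.0854 -0.0243 -0.0089] F [-0.6 -0.2 -3. ] z [ 0.  0. -1.] w 0.0283 g 85 tcp [0.395 0.345 0.2  ] t 7.5
M_tool [0.0172 0.0013 0.0394] F [ 0.3 -0.2 -3.3] z [-0.  0. -1.] w 0.0285 g 85 tcp [0.395 0.344 0.2  ] t 7.5
M_tool [-0.002   0.0163 -0.0006] F [-0.   0.1 -3.1] z [-0.  0. -1.] w 0.0284 g 85 tcp [0.395 0.343 0.2  ] t 7.7
M_tool [-0.0292 -0.0344 -0.02  ] F [ 0.3 -0.2 -3.4] z [-0.  0. -1.] w 0.0283 g 85 tcp [0.395 0.343 0.2  ] t 7.8
M_tool [-0.0181 -0.9904  0.0455] F [ 0.5  0.1 -3.9] z [ 0.02  0.56 -0.83] w 0.0284 g 85 tcp [0.392 0.346 0.199] t 8.8
M_tool [ 0.0122  0.0534 -0.0025] F [-0.4 -0.6 -3.9] z [-0.01 -0.01 -1.  ] w 0.0283 g 85 tcp [0.393 0.344 0.199] t 9.8
M_tool [-0.07    0.0439  0.0367] F [-0.6  1.  -3.1] z [-0.01 -0.01 -1.  ] w 0.0281 g 85 tcp [0.393 0.345 0.199] t 9.9
M_tool [-0.0355  0.0293 -0.0336] F [-0.3  0.9 -2.5] z [-0.01 -0.01 -1.  ] w 0.0282 g 85 tcp [0.393 0.345 0.198] t 10.1
```

```bash
cat > m.py <<'E'
import sys
from h import *
# average of readings, one per call of drive: appended to a file
o=r.get_obs(); R=Ro.from_rotvec(o["orientation"]).as_matrix()
if sys.argv[1]=="add":
    t=np.arctan2(R[1,2],-R[2,2])*np.sign(R[0,1]); open("m.txt","a").write("%f %f %f\n"%((R.T@o["moment"])[1]+1.87*np.arctan2(-R[2,0],-R[2,2]) ,np.arctan2(-R[2,0],-R[2,2]),o["contact_force"][2]))
else:
    a=np.loadtxt("m.txt"); print(sys.argv[1],"n",len(a),"M",a[:,0].mean().round(4),"+-",(a[:,0].std()/len(a)**.5).round(4),"tilt",a[:,1].mean().round(3),"Fz",a[:,2].mean().round(2),"w",round(o["grip_width"],4),"tcp",o["tcp_pos"].round(3),"t",round(o["clock"],1)); open("m.txt","w")
E
: > m.txt
for i in 1 2 3 4 5 6; do python3 drive.py '0 0 0 0 0 0' >/dev/null; python3 m.py add; done; python3 m.py plus
python3 drive.py '0 0 0 0 -.15 0;0 0 0 0 -.3 0;0 0 0 0 -.45 0;0 0 0 0 -.6 0;0 0 0 0 -.7 0'>/dev/null
python3 drive.py '0 0 0 0 0 0;0 0 0 0 0 0;0 0 0 0 0 0;0 0 0 0 0 0'>/dev/null; python3 s.py
python3 drive.py '0 0 0 0 .15 0;0 0 0 0 .3 0;0 0 0 0 .45 0;0 0 0 0 .6 0;0 0 0 0 .7 0'>/dev/null
python3 drive.py '0 0 0 0 0 0;0 0 0 0 0 0;0 0 0 0 0 0;0 0 0 0 0 0'>/dev/null; 
for i in 1 2 3 4 5 6; do python3 drive.py '0 0 0 0 0 0' >/dev/null; python3 m.py add; done; python3 m.py minus
python3 s.py
```

```text
plus n 6 M 0.0463 +- 0.0068 tilt 0.01 Fz -3.63 w 0.0281 tcp [0.393 0.345 0.198] t 10.7
M_tool [-0.0388  1.1775  0.0546] F [-0.2 -0.4 -4. ] z [-0.05 -0.65 -0.76] w 0.0282 g 85 tcp [0.393 0.344 0.199] t 11.6
minus n 6 M 0.0266 +- 0.0081 tilt 0.011 Fz -3.39 w 0.0283 tcp [0.393 0.345 0.198] t 13.1
M_tool [ 0.0336 -0.0041 -0.0171] F [ 0.4 -0.7 -2.9] z [-0.01 -0.01 -1.  ] w 0.0283 g 85 tcp [0.393 0.345 0.198] t 13.1
```

```bash
python3 -c "
from h import *
go([.5794,-.0214,.2],np.radians(81.9))"; python3 - <<'E'
from h import *
p,d=r.grab_frame("top"); ci=r.camera_info("top")
h=cv2.cvtColor(p,cv2.COLOR_BGR2HSV); m=255-cv2.inRange(h,(95,90,20),(125,255,255)); m[:145]=0;m[290:]=0;m[:,:102]=0;m[:,240:]=0
for c in cv2.findContours(m,cv2.RETR_EXTERNAL,cv2.CHAIN_APPROX_NONE)[0]:
    if cv2.contourArea(c)>100: print([np.round(x,4) for x in rect(ray("top",c[:,0],.024))],cv2.boundingRect(c))
E
```

```text
shift [-0.3551  0.2074 -0.0006] rot [-1.800e-02 -1.000e-03 -1.487e+00] | tcp [0.3929 0.3451 0.1985] t 13.1 rows 10.0
[array([0.4005, 0.1726]), array([153.3195,  34.8757]), np.float64(-86.9854)] (172, 258, 58, 17)
[array([0.4022, 0.3643]), array([144.6181, 115.2598]), np.float64(89.8625)] (102, 246, 55, 44)
[array([0.4916, 0.175 ]), array([151.3782,  35.1809]), np.float64(86.293)] (171, 225, 57, 15)
[array([0.4906, 0.3476]), array([154.9336,  34.7131]), np.float64(77.1654)] (107, 224, 57, 21)
[array([0.5845, 0.1708]), array([151.8181,  35.3746]), np.float64(88.4134)] (172, 191, 57, 14)
[array([0.5817, 0.3441]), array([155.1117,  35.1506]), np.float64(78.3934)] (108, 190, 57, 21)
```

```bash
python3 drive.py '-.04 .02 0 0 0 -.14;-.08 .05 0 0 0 -.28;-.12 .07 0 0 0 -.42;-.16 .1 0 0 0 -.56;-.2 .12 0 0 0 -.7' | head -3;python3 -c "
from h import *
go([.5794,-.0214,.2],np.radians(81.9))"
```

```text
clock: 13.6
tcp_pos: [0.5018, 0.1391, 0.1992]
orientation: [-1.405, -2.802, 0.02]
shift [-0.175  -0.0338 -0.0003] rot [-0.014 -0.006 -0.788] | tcp [0.5018 0.1391 0.1992] t 13.6 rows 6.0
```

```bash
python3 drive.py '-.04 -.01 0 0 0 -.14;-.09 -.02 0 0 0 -.28;-.13 -.03 0 0 0 -.42;-.17 -.034 0 0 0 -.56;-.172 -.034 0 0 0 -.7' >/dev/null
python3 drive.py '0 0 0 0 0 -.06;0 0 0 0 0 -.06;0 0 0 0 0 -.06'>/dev/null;python3 -c "
from h import *
go([.5794,-.0214,.150],np.radians(81.9))"
```

```text
shift [-0.0056 -0.0021  0.0493] rot [-0.011 -0.012 -0.036] | tcp [ 0.575  -0.0179  0.1993] t 14.4 rows 1.0
```

```bash
python3 drive.py '-.0056 -.002 .03 -.011 -.012 -.036;-.0056 -.002 .05 -.011 -.012 -.036;-.0056 -.002 .05 -.011 -.012 -.036;-.0056 -.002 .05 -.011 -.012 -.036'>/dev/null
python3 drive.py '0 0 .004 0 0 0;0 0 .006 0 0 0;0 0 .006 0 0 0'; python3 -c "
from h import *
go([.5794,-.0214,.142],np.radians(81.9))"
```

```text
clock: 15.1
tcp_pos: [0.5797, -0.0213, 0.1437]
orientation: [0.219, 3.133, -0.0]
contact_force: [0.1, 0.9, -4.1]
grip_width: 0.0284
gripper_force: 84.5
shift [ 0.0003 -0.0001  0.0017] rot [-0.     0.001  0.002] | tcp [ 0.5797 -0.0213  0.1437] t 15.1 rows 1.0
```

```bash
python3 drive.py '0 0 .002 0 0 0;0 0 .003 0 0 0;0 0 .003 0 0 0'|sed -n 2,4p
python3 drive.py '0 0 0 0 0 0;0 0 0 0 0 0;0 0 0 0 0 0' .046|tail -2
python3 drive.py '0 0 -.03 0 0 0;0 0 -.07 0 0 0;0 0 -.11 0 0 0;0 0 -.11 0 0 0'|sed -n 2,4p
python3 -c "
from h import *
go([.4916,.175,.2],np.radians(86.3-90));print(r.get_obs()['joints'].round(2))"
```

```text
tcp_pos: [0.5798, -0.0214, 0.141]
orientation: [0.219, 3.133, -0.0]
contact_force: [-0.8, 0.1, 1.9]
grip_width: 0.046
gripper_force: 0.0
tcp_pos: [0.5826, -0.0214, 0.2562]
orientation: [0.218, 3.123, 0.002]
contact_force: [0.3, -0.2, -0.9]
shift [0.1181 0.1817 0.0553] rot [0.009 0.007 1.496] | tcp [ 0.5826 -0.0214  0.2562] t 16.1 rows 10.0
[-0.07  0.37  0.    1.84 -0.    0.92  1.36]
```

```bash
python3 drive.py '.03 .04 .01 0 0 .14;.05 .08 .02 0 0 .28;.08 .12 .03 0 0 .42;.1 .15 .04 0 0 .56;.118 .18 .05 0 0 .7' 0.06 >/dev/null
python3 drive.py '0 0 0 0 0 .15;0 0 0 0 0 .3;0 0 0 0 0 .45;0 0 0 0 0 .6;0 0 0 0 0 .78' >/dev/null
python3 drive.py '0 0 0 0 0 0;0 0 0 0 0 0;0 0 0 0 0 0' >/dev/null
python3 -c "
from h import *
go([.4916,.175,.08],np.radians(86.3-90));print(r.get_obs()['joints'].round(2))"
```

```text
shift [0.0019 0.0039 0.1201] rot [0.    0.    0.049] | tcp [0.4876 0.1732 0.2001] t 17.4 rows 3.0
[-0.65  0.36  0.23  2.04 -0.12  0.76 -0.36]
```

```bash
python3 drive.py '.002 .004 .04 0 0 .05;.002 .004 .08 0 0 .05;.002 .004 .11 0 0 .05;.002 .004 .12 0 0 .05;.002 .004 .12 0 0 .05' | sed -n 2,4p
python3 drive.py '0 0 0 0 0 0;0 0 0 0 0 0;0 0 0 0 0 0;0 0 0 0 0 0;0 0 0 0 0 0' 0.02 80 | tail -4
python3 drive.py '0 0 -.03 0 0 0;0 0 -.07 0 0 0;0 0 -.12 0 0 0;0 0 -.14 0 0 0;0 0 -.14 0 0 0'>/dev/null; python3 s.py
python3 drive.py '0 0 0 0 -.15 0;0 0 0 0 -.3 0;0 0 0 0 -.45 0;0 0 0 0 -.6 0;0 0 0 0 -.7 0'>/dev/null
python3 drive.py '0 0 0 0 0 0;0 0 0 0 0 0;0 0 0 0 0 0;0 0 0 0 0 0;0 0 0 0 0 0'>/dev/null; python3 s.py
python3 drive.py '0 0 0 0 .15 0;0 0 0 0 .3 0;0 0 0 0 .45 0;0 0 0 0 .6 0;0 0 0 0 .7 0'>/dev/null
python3 drive.py '0 0 0 0 0 0;0 0 0 0 0 0;0 0 0 0 0 0;0 0 0 0 0 0;0 0 0 0 0 0'>/dev/null; 
for i in 1 2 3 4 5 6; do python3 drive.py '0 0 0 0 0 0' >/dev/null; python3 m.py add; done; python3 m.py minus
python3 drive.py '0 0 0 0 .15 0;0 0 0 0 .3 0;0 0 0 0 .45 0;0 0 0 0 .6 0;0 0 0 0 .7 0'>/dev/null
python3 drive.py '0 0 0 0 0 0;0 0 0 0 0 0;0 0 0 0 0 0;0 0 0 0 0 0;0 0 0 0 0 0'>/dev/null; python3 s.py
python3 drive.py '0 0 0 0 -.15 0;0 0 0 0 -.3 0;0 0 0 0 -.45 0;0 0 0 0 -.6 0;0 0 0 0 -.7 0'>/dev/null
python3 drive.py '0 0 0 0 0 0;0 0 0 0 0 0;0 0 0 0 0 0;0 0 0 0 0 0;0 0 0 0 0 0'>/dev/null; 
for i in 1 2 3 4 5 6; do python3 drive.py '0 0 0 0 0 0' >/dev/null; python3 m.py add; done; python3 m.py plus
```

```text
tcp_pos: [0.4912, 0.1747, 0.0793]
orientation: [-2.295, -2.145, 0.004]
contact_force: [1.1, 0.2, 0.3]
orientation: [2.295, 2.143, 0.005]
contact_force: [-0.2, -0.0, 5.4]
grip_width: 0.0284
gripper_force: 79.4
M_tool [-0.0614  0.0391 -0.008 ] F [ 1.2  0.2 -2.5] z [ 0.01  0.   -1.  ] w 0.028 g 80 tcp [0.494 0.176 0.224] t 18.9
M_tool [0.0119 1.0634 0.0038] F [ 0.6  0.2 -2.8] z [-0.04 -0.64 -0.77] w 0.0283 g 80 tcp [0.492 0.174 0.221] t 19.9
minus n 6 M 0.015 +- 0.0167 tilt 0.0 Fz -3.02 w 0.0282 tcp [0.492 0.175 0.22 ] t 21.5
M_tool [ 0.0281 -1.0423 -0.0229] F [-0.6  0.9 -2.7] z [ 0.04  0.64 -0.77] w 0.0282 g 80 tcp [0.492 0.176 0.221] t 22.5
plus n 6 M -0.004 +- 0.0109 tilt 0.0 Fz -2.43 w 0.0287 tcp [0.492 0.175 0.22 ] t 24.1
```

```bash
python3 -c "
from h import *
go([.5686,-.0966,.2],np.radians(81.9))"
```

```text
shift [-0.266   0.0953  0.0203] rot [ 0.     0.    -1.498] | tcp [0.4917 0.1752 0.2203] t 24.1 rows 10.0
```

```bash
python3 drive.py '-.03 .01 0 0 0 -.14;-.07 .025 0 0 0 -.28;-.1 .04 0 0 0 -.42;-.14 .05 0 0 0 -.56;-.17 .06 0 0 0 -.7' >/dev/null;python3 -c "
from h import *
go([.5686,-.0966,.2],np.radians(81.9))"
```

```text
shift [-0.0937 -0.0337  0.0205] rot [-0.001  0.001 -0.794] | tcp [ 0.5401 -0.0012  0.2204] t 24.6 rows 6.0
```

```bash
python3 drive.py '-.02 -.01 0 0 0 -.14;-.04 -.02 0 0 0 -.28;-.06 -.03 0 0 0 -.42;-.08 -.034 0 0 0 -.56;-.09 -.034 0 0 0 -.7' >/dev/null
python3 drive.py '0 0 .03 0 0 -.06;0 0 .05 0 0 -.06;0 0 .06 0 0 -.06;0 0 .06 0 0 -.06'>/dev/null;python3 -c "
from h import *
go([.5686,-.0966,.1445],np.radians(81.9))"
```

```text
shift [-0.0047 -0.0047  0.0145] rot [-0.001 -0.003 -0.038] | tcp [ 0.5648 -0.0911  0.159 ] t 25.5 rows 1.0
```

```bash
python3 drive.py '-.0047 -.0047 .005 -.001 -.003 -.038;-.0047 -.0047 .014 -.001 -.003 -.038;-.0047 -.0047 .014 -.001 -.003 -.038;-.0047 -.0047 .014 -.001 -.003 -.038'>/dev/null
python3 drive.py '0 0 .002 0 0 0;0 0 .004 0 0 0;0 0 .004 0 0 0'|sed -n 2,4p
python3 -c "
from h import *
go([.5686,-.0966,.141],np.radians(81.9))"
python3 drive.py '0 0 0 0 0 0;0 0 0 0 0 0;0 0 0 0 0 0' .046|tail -2
python3 drive.py '0 0 -.03 0 0 0;0 0 -.07 0 0 0;0 0 -.11 0 0 0;0 0 -.11 0 0 0'>/dev/null
python3 -c "
from h import *
go([.5845,.1708,.2],np.radians(87.5-90))"
```

```text
tcp_pos: [0.5695, -0.0966, 0.1424]
orientation: [0.221, 3.13, 0.001]
contact_force: [0.5, 0.7, -1.2]
shift [ 0.0009 -0.0001  0.0014] rot [0.001 0.003 0.   ] | tcp [ 0.5695 -0.0966  0.1424] t 26.2 rows 1.0
grip_width: 0.0461
gripper_force: 0.0
shift [0.0264 0.267  0.0583] rot [0.011 0.01  1.473] | tcp [ 0.5721 -0.0972  0.2583] t 26.9 rows 10.0
```

Now the module at (.5845,.171).

```bash
python3 drive.py '.01 .05 0 0 0 .14;.01 .1 .01 0 0 .28;.02 .15 .02 0 0 .42;.026 .2 .03 0 0 .56;.026 .24 .04 0 0 .7' 0.06 >/dev/null
python3 drive.py '0 0 0 0 0 .15;0 0 0 0 0 .3;0 0 0 0 0 .45;0 0 0 0 0 .6;0 0 0 0 0 .75' >/dev/null
python3 drive.py '0 0 0 0 0 0;0 0 0 0 0 0;0 0 0 0 0 0' >/dev/null
python3 -c "
from h import *
go([.5845,.1708,.08],np.radians(87.5-90));print(r.get_obs()['joints'].round(2))"
```

```text
shift [0.0264 0.0064 0.1323] rot [ 0.003 -0.     0.026] | tcp [0.5772 0.1445 0.2123] t 28.2 rows 3.0
[-0.54  0.45  0.25  1.85 -0.14  0.85 -0.24]
```

```bash
python3 drive.py '.026 .006 .03 0 0 .026;.026 .006 .07 0 0 .026;.026 .006 .11 0 0 .026;.026 .006 .132 0 0 .026;.026 .006 .132 0 0 .026' | sed -n 2,4p
python3 drive.py '0 0 0 0 0 0;0 0 0 0 0 0;0 0 0 0 0 0;0 0 0 0 0 0;0 0 0 0 0 0' 0.02 80 | tail -4
python3 drive.py '0 0 -.03 0 0 0;0 0 -.07 0 0 0;0 0 -.12 0 0 0;0 0 -.14 0 0 0;0 0 -.14 0 0 0'>/dev/null; python3 s.py
python3 drive.py '0 0 0 0 -.15 0;0 0 0 0 -.3 0;0 0 0 0 -.45 0;0 0 0 0 -.6 0;0 0 0 0 -.7 0'>/dev/null
python3 drive.py '0 0 0 0 0 0;0 0 0 0 0 0;0 0 0 0 0 0;0 0 0 0 0 0;0 0 0 0 0 0'>/dev/null; python3 s.py
python3 drive.py '0 0 0 0 .15 0;0 0 0 0 .3 0;0 0 0 0 .45 0;0 0 0 0 .6 0;0 0 0 0 .7 0'>/dev/null
python3 drive.py '0 0 0 0 0 0;0 0 0 0 0 0;0 0 0 0 0 0;0 0 0 0 0 0;0 0 0 0 0 0'>/dev/null; 
for i in 1 2 3 4 5 6; do python3 drive.py '0 0 0 0 0 0' >/dev/null; python3 m.py add; done; python3 m.py minus
python3 drive.py '0 0 0 0 .15 0;0 0 0 0 .3 0;0 0 0 0 .45 0;0 0 0 0 .6 0;0 0 0 0 .7 0'>/dev/null
python3 drive.py '0 0 0 0 0 0;0 0 0 0 0 0;0 0 0 0 0 0;0 0 0 0 0 0;0 0 0 0 0 0'>/dev/null; python3 s.py
python3 drive.py '0 0 0 0 -.15 0;0 0 0 0 -.3 0;0 0 0 0 -.45 0;0 0 0 0 -.6 0;0 0 0 0 -.7 0'>/dev/null
python3 drive.py '0 0 0 0 0 0;0 0 0 0 0 0;0 0 0 0 0 0;0 0 0 0 0 0;0 0 0 0 0 0'>/dev/null; 
for i in 1 2 3 4 5 6; do python3 drive.py '0 0 0 0 0 0' >/dev/null; python3 m.py add; done; python3 m.py plus
```

```text
tcp_pos: [0.5821, 0.1697, 0.0772]
orientation: [-2.27, -2.171, 0.005]
contact_force: [-0.7, -0.3, 0.6]
orientation: [2.27, 2.167, 0.009]
contact_force: [-1.3, 0.3, 7.2]
grip_width: 0.0284
gripper_force: 81.5
M_tool [-0.0468  0.005   0.043 ] F [ 0.5  0.4 -3.3] z [ 0.01  0.   -1.  ] w 0.0285 g 81 tcp [0.586 0.171 0.225] t 29.7
M_tool [ 0.024   1.1175 -0.0325] F [-0.3 -0.6 -3.6] z [-0.03 -0.64 -0.77] w 0.0284 g 80 tcp [0.584 0.169 0.221] t 30.7
minus n 6 M -0.018 +- 0.0142 tilt -0.0 Fz -3.21 w 0.0286 tcp [0.584 0.17  0.221] t 32.3
M_tool [ 0.0204 -1.1503  0.0394] F [ 0.2  0.4 -2.7] z [ 0.03  0.64 -0.77] w 0.0284 g 80 tcp [0.584 0.172 0.221] t 33.3
plus n 6 M -0.0097 +- 0.0142 tilt -0.001 Fz -3.26 w 0.0286 tcp [0.584 0.17  0.22 ] t 34.9
```

```bash
python3 - <<'E'
from h import *
go([.6116,-.0644,.24],np.radians(-8.1))
p,d=r.grab_frame("top"); cv2.imwrite("pics/l1.png",cv2.resize(p[140:280,230:345],None,fx=4,fy=4,interpolation=2))
E
```

```text
shift [-0.2333  0.0387 -0.0195] rot [ 0.003 -0.001  0.095] | tcp [0.5838 0.1705 0.2204] t 34.9 rows 5.0
```

View pics/l1.png

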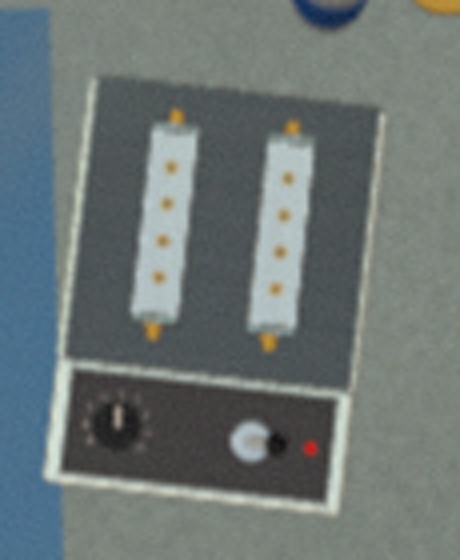

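First layer sits parallel to the plate, with connector ends at crop (177,112)/(152,338) and (293,122)/(268,350). I'll check that numerically and carry on to layer 2.

```bash
python3 - <<'E'
from h import *
P=ray("top",np.array([[177,110],[152,341],[293,120],[268,351]])/4-.4+[230,140],.075)[:,:2]
c,s=np.cos(-.1414),np.sin(-.1414); Rp=np.array([[c,-s],[s,c]])
print(((P-[.574,-.059])@Rp).round(4))
E
python3 drive.py '-.045 .01 -.01 0 0 .02;-.09 .02 -.02 0 0 .04;-.14 .03 -.02 0 0 .06;-.19 .035 -.02 0 0 .08;-.23 .038 -.02 0 0 .095'>/dev/null
python3 drive.py '0 0 0 0 0 0;0 0 0 0 0 0'>/dev/null
python3 -c "
from h import *
go([.6116,-.0644,.175],np.radians(-8.1))"
```

```text
[[ 0.0757  0.0386]
 [-0.0768  0.0375]
 [ 0.0777 -0.0377]
 [-0.0747 -0.0382]]
shift [-0.0016  0.0008  0.0655] rot [ 0.003 -0.001 -0.003] | tcp [ 0.6108 -0.0627  0.2405] t 35.6 rows 2.0
```

Excellent placement. Lower.

```bash
python3 drive.py '-.0016 .001 .03 0 0 0;-.0016 .001 .055 0 0 0;-.0016 .001 .065 0 0 0;-.0016 .001 .065 0 0 0'>/dev/null
python3 drive.py '0 0 .002 0 0 0;0 0 .003 0 0 0;0 0 .003 0 0 0'|sed -n 2,4p
python3 -c "
from h import *
go([.6116,-.0644,.171],np.radians(-8.1))"
```

```text
tcp_pos: [0.6123, -0.0627, 0.1731]
orientation: [2.371, 2.058, 0.005]
contact_force: [0.4, -0.3, -4.2]
shift [-0.0018 -0.0004  0.0021] rot [ 0.004 -0.001  0.   ] | tcp [ 0.6123 -0.0627  0.1731] t 36.4 rows 1.0
```

```bash
python3 drive.py '-.0017 0 .001 0 0 0;-.0017 0 .002 0 0 0;-.0017 0 .003 0 0 0;-.0017 0 .003 0 0 0'|sed -n 2,4p
python3 drive.py '0 0 0 0 0 0;0 0 0 0 0 0;0 0 0 0 0 0' .046|tail -2
python3 drive.py '0 0 -.03 0 0 0;0 0 -.07 0 0 0;0 0 -.09 0 0 0;0 0 -.09 0 0 0'>/dev/null
python3 -c "
from h import *
go([.5817,.3441,.2],np.radians(78.5-90))"
```

```text
tcp_pos: [0.6123, -0.0635, 0.1725]
orientation: [2.372, 2.059, 0.009]
contact_force: [-7.5, 4.8, 18.4]
grip_width: 0.0462
gripper_force: 0.0
shift [ 0.4006 -0.0897  0.0627] rot [ 0.01  -0.002  0.059] | tcp [ 0.6132 -0.0652  0.2629] t 37.5 rows 9.0
```

```bash
python3 drive.py '.05 -.01 0 0 0 .06;.1 -.02 0 0 0 .06;.14 -.03 .02 0 0 .06;.19 -.04 .03 0 0 .06;.23 -.05 .04 0 0 .06' .06 >/dev/null
python3 drive.py '.04 -.01 .01 0 0 0;.08 -.02 .02 0 0 0;.13 -.03 .02 0 0 0;.17 -.04 .02 0 0 0;.17 -.04 .02 0 0 0' >/dev/null
python3 -c "
from h import *
go([.5817,.3441,.08],np.radians(78.5-90))"
```

```text
shift [-0.0107 -0.0026  0.1175] rot [-0.    -0.004  0.01 ] | tcp [0.5862 0.3536 0.1975] t 38.5 rows 3.0
```

```bash
python3 drive.py '-.011 -.003 .03 0 0 .01;-.011 -.003 .07 0 0 .01;-.011 -.003 .1 0 0 .01;-.011 -.003 .117 0 0 .01;-.011 -.003 .117 0 0 .01' | sed -n 2,4p
python3 drive.py '0 0 0 0 0 0;0 0 0 0 0 0;0 0 0 0 0 0;0 0 0 0 0 0;0 0 0 0 0 0' 0.02 80 | tail -4
python3 drive.py '0 0 -.03 0 0 0;0 0 -.07 0 0 0;0 0 -.12 0 0 0;0 0 -.14 0 0 0;0 0 -.14 0 0 0'>/dev/null
python3 drive.py '-.04 0 0 0 0 0;-.08 0 0 0 0 0;-.12 0 0 0 0 0;-.15 0 0 0 0 0;-.15 0 0 0 0 0'>/dev/null; python3 s.py
python3 drive.py '0 0 0 0 -.15 0;0 0 0 0 -.3 0;0 0 0 0 -.45 0;0 0 0 0 -.6 0;0 0 0 0 -.7 0'>/dev/null
python3 drive.py '0 0 0 0 0 0;0 0 0 0 0 0;0 0 0 0 0 0;0 0 0 0 0 0;0 0 0 0 0 0'>/dev/null; python3 s.py
python3 drive.py '0 0 0 0 .15 0;0 0 0 0 .3 0;0 0 0 0 .45 0;0 0 0 0 .6 0;0 0 0 0 .7 0'>/dev/null
python3 drive.py '0 0 0 0 0 0;0 0 0 0 0 0;0 0 0 0 0 0;0 0 0 0 0 0;0 0 0 0 0 0'>/dev/null; 
for i in 1 2 3 4 5 6; do python3 drive.py '0 0 0 0 0 0' >/dev/null; python3 m.py add; done; python3 m.py minus
python3 drive.py '0 0 0 0 .15 0;0 0 0 0 .3 0;0 0 0 0 .45 0;0 0 0 0 .6 0;0 0 0 0 .7 0'>/dev/null
python3 drive.py '0 0 0 0 0 0;0 0 0 0 0 0;0 0 0 0 0 0;0 0 0 0 0 0;0 0 0 0 0 0'>/dev/null; python3 s.py
python3 drive.py '0 0 0 0 -.15 0;0 0 0 0 -.3 0;0 0 0 0 -.45 0;0 0 0 0 -.6 0;0 0 0 0 -.7 0'>/dev/null
python3 drive.py '0 0 0 0 0 0;0 0 0 0 0 0;0 0 0 0 0 0;0 0 0 0 0 0;0 0 0 0 0 0'>/dev/null; 
for i in 1 2 3 4 5 6; do python3 drive.py '0 0 0 0 0 0' >/dev/null; python3 m.py add; done; python3 m.py plus
```

```text
tcp_pos: [0.583, 0.3334, 0.0792]
orientation: [2.442, 1.974, -0.005]
contact_force: [-0.2, 0.5, 0.4]
orientation: [2.442, 1.974, 0.008]
contact_force: [-3.0, -0.0, 6.4]
grip_width: 0.0284
gripper_force: 81.2
M_tool [-0.0537 -0.1252  0.054 ] F [ 0.4  0.1 -5.3] z [-0. -0. -1.] w 0.0285 g 81 tcp [0.551 0.181 0.22 ] t 40.5
M_tool [0.0787 1.3248 0.056 ] F [ 0.4  0.1 -4.2] z [-0.13 -0.63 -0.77] w 0.0279 g 81 tcp [0.553 0.187 0.223] t 41.5
minus n 6 M -0.1234 +- 0.0102 tilt -0.001 Fz -5.32 w 0.0281 tcp [0.553 0.188 0.222] t 43.0
M_tool [ 0.0024 -1.4163 -0.0292] F [-0.1  0.3 -5. ] z [ 0.14  0.63 -0.76] w 0.0281 g 81 tcp [0.553 0.19  0.223] t 44.0
plus n 6 M -0.0125 +- 0.009 tilt -0.001 Fz -4.87 w 0.0279 tcp [0.553 0.188 0.222] t 45.6
```

```bash
python3 - <<'E'
from h import *
p,d=r.grab_frame("top"); print(bin_(p)); go([.493,-.341,.25],np.radians(97.2))
E
```

```text
(array([ 0.49818924, -0.37841052]), array([224.57174683, 192.80079651]), 7.201530456542969)
shift [-0.5297  0.0527 -0.028 ] rot [ 0.002 -0.003  1.234] | tcp [0.5527 0.188  0.2224] t 45.7 rows 11.0
```

```bash
python3 drive.py '-.03 0 -.02 0 0 0;-.08 .01 -.028 0 0 0;-.13 .01 -.028 0 0 0;-.18 .02 -.028 0 0 0;-.23 .023 -.028 0 0 0'  >/dev/null
python3 drive.py '-.05 .005 0 0 0 .14;-.1 .01 0 0 0 .28;-.15 .015 0 0 0 .42;-.2 .02 0 0 0 .56;-.245 .025 0 0 0 .7' >/dev/null
python3 drive.py '0 0 0 0 0 .14;0 0 0 0 0 .28;0 0 0 0 0 .42;0 0 0 0 0 .53;0 0 0 0 0 .53' >/dev/null
python3 -c "
from h import *
p,d=r.grab_frame('top'); print(bin_(p)); r.grab_frame('top')
go([.493,-.341,.12],np.radians(97.2))"
```

```text
(array([ 0.49832574, -0.37806403]), array([224.28808594, 194.31538391]), 6.97662353515625)
shift [-0.0153  0.0557  0.13  ] rot [ 0.    -0.003  0.007] | tcp [ 0.5004 -0.2838  0.2501] t 47.3 rows 3.0
```

```bash
python3 drive.py '-.015 .05 0 0 0 0;-.015 .056 .03 0 0 0;-.015 .056 .08 0 0 0;-.015 .056 .13 0 0 0;-.015 .056 .13 0 0 0' >/dev/null
python3 drive.py '0 0 .02 0 0 0;0 0 .032 0 0 0;0 0 .032 0 0 0;0 0 .032 0 0 0' | sed -n 2,6p
python3 drive.py '0 0 0 0 0 0;0 0 0 0 0 0;0 0 0 0 0 0' .046|tail -2
python3 drive.py '0 0 -.03 0 0 0;0 0 -.07 0 0 0;0 0 -.12 0 0 0;0 0 -.16 0 0 0;0 0 -.16 0 0 0'>/dev/null
python3 -c "
from h import *
p,d=r.grab_frame('top'); cv2.imwrite('pics/bin1.png',p);print(bin_(p))
go([.4906,.3476,.2],np.radians(77.3-90))"
```

```text
tcp_pos: [0.4937, -0.3418, 0.0891]
orientation: [3.134, 0.204, 0.008]
contact_force: [0.1, 0.0, -4.9]
grip_width: 0.028
gripper_force: 84.4
grip_width: 0.046
gripper_force: 0.0
(array([ 0.50436688, -0.37517194]), array([212.40870667, 195.15151978]), 8.080450057983398)
shift [ 0.0855 -0.6848  0.0505] rot [ 0.009 -0.006 -1.219] | tcp [ 0.4939 -0.3424  0.2519] t 49.0 rows 14.0
```

View pics/bin1.png

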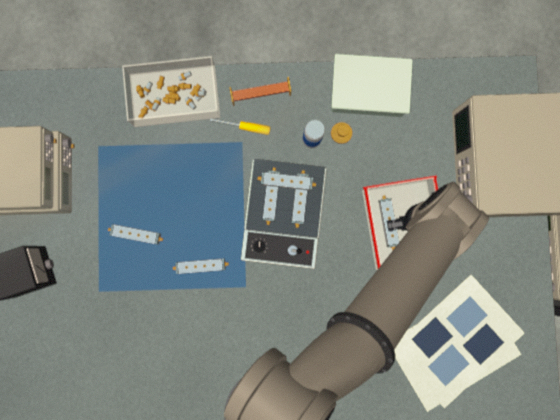

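The reject lies in the bin (390,222) and three good bars are on the plate. Two modules are left, at (135,235) and (201,267).

```bash
python3 drive.py '.01 -.05 0 0 0 0;.01 -.1 0 0 0 0;.02 -.15 0 0 0 0;.03 -.2 0 0 0 0;.03 -.245 0 0 0 0' .06 >/dev/null
python3 drive.py '.01 -.05 0 0 0 0;.01 -.1 0 0 0 0;.02 -.15 0 0 0 0;.03 -.2 0 0 0 0;.03 -.245 0 0 0 0' >/dev/null
python3 drive.py '.01 -.05 0 0 0 -.14;.01 -.1 .02 0 0 -.28;.02 -.15 .05 0 0 -.42;.026 -.18 .05 0 0 -.56;.026 -.19 .05 0 0 -.7' >/dev/null
python3 drive.py '0 0 0 0 0 -.14;0 0 0 0 0 -.28;0 0 0 0 0 -.42;0 0 0 0 0 -.52;0 0 0 0 0 -.52' >/dev/null
python3 drive.py '0 0 0 0 0 0;0 0 0 0 0 0;0 0 0 0 0 0' >/dev/null
python3 -c "
from h import *
p,d=r.grab_frame('top'); r.grab_frame('top'); h=cv2.cvtColor(p,40)
go([.4906,.3476,.08],np.radians(77.3-90))"
```

```text
shift [ 0.0035 -0.0008  0.1182] rot [ 0.003 -0.001 -0.   ] | tcp [0.4902 0.344  0.1982] t 51.5 rows 3.0
```

```bash
python3 drive.py '.0035 -.001 .03 0 0 0;.0035 -.001 .07 0 0 0;.0035 -.001 .1 0 0 0;.0035 -.001 .118 0 0 0;.0035 -.001 .118 0 0 0' | sed -n 2,4p
python3 drive.py '0 0 0 0 0 0;0 0 0 0 0 0;0 0 0 0 0 0;0 0 0 0 0 0;0 0 0 0 0 0' 0.02 80 | tail -4
python3 drive.py '0 0 -.03 0 0 0;0 0 -.07 0 0 0;0 0 -.12 0 0 0;0 0 -.14 0 0 0;0 0 -.14 0 0 0'>/dev/null
python3 drive.py '-.04 0 0 0 0 0;-.08 .02 0 0 0 0;-.12 .04 0 0 0 0;-.15 .06 0 0 0 0;-.15 .06 0 0 0 0'>/dev/null; python3 s.py
python3 drive.py '0 0 0 0 -.15 0;0 0 0 0 -.3 0;0 0 0 0 -.45 0;0 0 0 0 -.6 0;0 0 0 0 -.7 0'>/dev/null
python3 drive.py '0 0 0 0 0 0;0 0 0 0 0 0;0 0 0 0 0 0;0 0 0 0 0 0;0 0 0 0 0 0'>/dev/null; python3 s.py
python3 drive.py '0 0 0 0 .15 0;0 0 0 0 .3 0;0 0 0 0 .45 0;0 0 0 0 .6 0;0 0 0 0 .7 0'>/dev/null
python3 drive.py '0 0 0 0 0 0;0 0 0 0 0 0;0 0 0 0 0 0;0 0 0 0 0 0;0 0 0 0 0 0'>/dev/null; 
for i in 1 2 3 4 5 6; do python3 drive.py '0 0 0 0 0 0' >/dev/null; python3 m.py add; done; python3 m.py minus
python3 drive.py '0 0 0 0 .15 0;0 0 0 0 .3 0;0 0 0 0 .45 0;0 0 0 0 .6 0;0 0 0 0 .7 0'>/dev/null
python3 drive.py '0 0 0 0 0 0;0 0 0 0 0 0;0 0 0 0 0 0;0 0 0 0 0 0;0 0 0 0 0 0'>/dev/null; python3 s.py
python3 drive.py '0 0 0 0 -.15 0;0 0 0 0 -.3 0;0 0 0 0 -.45 0;0 0 0 0 -.6 0;0 0 0 0 -.7 0'>/dev/null
python3 drive.py '0 0 0 0 0 0;0 0 0 0 0 0;0 0 0 0 0 0;0 0 0 0 0 0;0 0 0 0 0 0'>/dev/null; 
for i in 1 2 3 4 5 6; do python3 drive.py '0 0 0 0 0 0' >/dev/null; python3 m.py add; done; python3 m.py plus
python3 -c "
from h import *
go([.5364,-.0536,.24],np.radians(-8.1))"
```

```text
tcp_pos: [0.489, 0.3466, 0.0776]
orientation: [2.452, 1.961, -0.004]
contact_force: [-0.3, -0.1, -0.7]
orientation: [2.452, 1.961, 0.009]
contact_force: [0.5, -0.8, 7.2]
grip_width: 0.0285
gripper_force: 80.4
M_tool [-0.0428 -0.0222 -0.0342] F [-0.1  0.9 -1.6] z [ 0. -0. -1.] w 0.0285 g 80 tcp [0.516 0.181 0.219] t 53.5
M_tool [-0.0051  0.9718 -0.0574] F [ 0.8 -0.6 -3.1] z [-0.14 -0.63 -0.77] w 0.0282 g 80 tcp [0.516 0.187 0.221] t 54.5
minus n 6 M -0.0157 +- 0.01 tilt -0.001 Fz -2.4 w 0.0285 tcp [0.516 0.188 0.22 ] t 56.0
M_tool [-0.0566 -0.9916 -0.021 ] F [-0.5  0.5 -4.1] z [ 0.14  0.62 -0.78] w 0.0284 g 80 tcp [0.515 0.19  0.22 ] t 57.0
plus n 6 M -0.0323 +- 0.0076 tilt -0.006 Fz -2.7 w 0.0283 tcp [0.515 0.188 0.22 ] t 58.6
shift [-0.2315  0.0735 -0.0214] rot [ 0.001 -0.005 -0.078] | tcp [0.5151 0.1885 0.2198] t 58.6 rows 5.0
```

```bash
python3 drive.py '-.045 .01 -.02 0 0 -.02;-.09 .03 -.022 0 0 -.04;-.14 .045 -.022 0 0 -.06;-.19 .06 -.022 0 0 -.078;-.23 .073 -.022 0 0 -.078'>/dev/null
python3 drive.py '0 0 0 0 0 0;0 0 0 0 0 0;0 0 0 0 0 0'>/dev/null
python3 -c "
from h import *
go([.5364,-.0536,.175],np.radians(-8.1))"
```

```text
shift [-0.0031  0.0004  0.0655] rot [ 0.001 -0.006  0.001] | tcp [ 0.5363 -0.0509  0.2405] t 59.5 rows 2.0
```

```bash
python3 drive.py '-.003 0 .03 0 0 0;-.003 0 .055 0 0 0;-.003 0 .065 0 -.005 0;-.003 0 .065 0 -.005 0;-.003 0 .065 0 -.005 0'>/dev/null
python3 drive.py '0 0 .001 0 0 0;0 0 .002 0 0 0;0 0 .003 0 0 0;0 0 .003 0 0 0'|sed -n 2,4p
python3 -c "
from h import *
go([.5364,-.0536,.171],np.radians(-8.1))"
python3 drive.py '0 0 0 0 0 0;0 0 0 0 0 0;0 0 0 0 0 0' .046|tail -2
python3 drive.py '0 0 -.03 0 0 0;0 0 -.07 0 0 0;0 0 -.09 0 0 0;0 0 -.09 0 0 0;0 0 -.09 0 0 0'>/dev/null
python3 -c "
from h import *
go([.4005,.1726,.2],np.radians(93-90))"
```

```text
tcp_pos: [0.536, -0.0548, 0.1728]
orientation: [2.373, 2.058, 0.002]
contact_force: [-0.4, 0.8, -2.8]
shift [0.0012 0.0003 0.0018] rot [ 0.001 -0.001 -0.   ] | tcp [ 0.536  -0.0548  0.1728] t 60.4 rows 1.0
grip_width: 0.0459
gripper_force: 0.0
shift [ 0.2059 -0.1661  0.0626] rot [ 0.002 -0.001 -0.194] | tcp [ 0.5358 -0.0547  0.2627] t 61.1 rows 6.0
```

```bash
python3 drive.py '.04 -.03 0 0 0 -.04;.08 -.065 .01 0 0 -.08;.12 -.1 .03 0 0 -.12;.16 -.13 .05 0 0 -.16;.19 -.15 .06 0 0 -.194' .06 >/dev/null
python3 drive.py '.02 -.008 0 0 0 0;.02 -.008 0 0 0 0;.02 -.008 0 0 0 0;.02 -.008 0 0 0 0' >/dev/null
python3 -c "
from h import *
go([.4005,.1726,.08],np.radians(93-90))"
```

```text
shift [ 0.0019 -0.0058  0.1227] rot [ 0.001  0.001 -0.002] | tcp [0.4063 0.171  0.2027] t 62.0 rows 3.0
```

```bash
python3 drive.py '.002 -.006 .03 0 0 0;.002 -.006 .07 0 0 0;.002 -.006 .1 0 0 0;.002 -.006 .122 0 0 0;.002 -.006 .122 0 0 0' | sed -n 2,4p
python3 drive.py '0 0 0 0 0 0;0 0 0 0 0 0;0 0 0 0 0 0;0 0 0 0 0 0;0 0 0 0 0 0' 0.02 80 | tail -4
python3 drive.py '0 0 -.03 0 0 0;0 0 -.07 0 0 0;0 .04 -.12 0 0 0;0 .08 -.14 0 0 0;0 .1 -.14 0 0 0'>/dev/null
python3 drive.py '0 0 0 0 0 0;0 0 0 0 0 0;0 0 0 0 0 0'>/dev/null; python3 s.py
python3 drive.py '0 0 0 0 -.15 0;0 0 0 0 -.3 0;0 0 0 0 -.45 0;0 0 0 0 -.6 0;0 0 0 0 -.7 0'>/dev/null
python3 drive.py '0 0 0 0 0 0;0 0 0 0 0 0;0 0 0 0 0 0;0 0 0 0 0 0;0 0 0 0 0 0'>/dev/null; python3 s.py
python3 drive.py '0 0 0 0 .15 0;0 0 0 0 .3 0;0 0 0 0 .45 0;0 0 0 0 .6 0;0 0 0 0 .7 0'>/dev/null
python3 drive.py '0 0 0 0 0 0;0 0 0 0 0 0;0 0 0 0 0 0;0 0 0 0 0 0;0 0 0 0 0 0'>/dev/null; 
for i in 1 2 3 4 5 6; do python3 drive.py '0 0 0 0 0 0' >/dev/null; python3 m.py add; done; python3 m.py minus
python3 drive.py '0 0 0 0 .15 0;0 0 0 0 .3 0;0 0 0 0 .45 0;0 0 0 0 .6 0;0 0 0 0 .7 0'>/dev/null
python3 drive.py '0 0 0 0 0 0;0 0 0 0 0 0;0 0 0 0 0 0;0 0 0 0 0 0;0 0 0 0 0 0'>/dev/null; python3 s.py
python3 drive.py '0 0 0 0 -.15 0;0 0 0 0 -.3 0;0 0 0 0 -.45 0;0 0 0 0 -.6 0;0 0 0 0 -.7 0'>/dev/null
python3 drive.py '0 0 0 0 0 0;0 0 0 0 0 0;0 0 0 0 0 0;0 0 0 0 0 0;0 0 0 0 0 0'>/dev/null; 
for i in 1 2 3 4 5 6; do python3 drive.py '0 0 0 0 0 0' >/dev/null; python3 m.py add; done; python3 m.py plus
python3 -c "
from h import *
p,d=r.grab_frame('top'); print(bin_(p))
go([.574,-.059,.26],np.radians(81.9))"
```

```text
tcp_pos: [0.3993, 0.172, 0.079]
orientation: [-2.165, -2.276, 0.007]
contact_force: [-0.1, -0.3, 0.2]
orientation: [2.162, 2.277, 0.005]
contact_force: [-0.2, -2.6, 7.2]
grip_width: 0.0284
gripper_force: 80.1
M_tool [ 0.0092 -0.0542  0.073 ] F [-0.1 -1.  -5.8] z [-0. -0. -1.] w 0.0283 g 82 tcp [0.498 0.179 0.22 ] t 63.9
M_tool [-0.0107  1.4463  0.0067] F [ 0.2 -0.1 -5.2] z [ 0.03 -0.64 -0.77] w 0.0282 g 82 tcp [0.5   0.178 0.222] t 64.8
minus n 6 M -0.0685 +- 0.0171 tilt 0.0 Fz -5.72 w 0.0282 tcp [0.5   0.179 0.221] t 66.5
M_tool [ 0.0391 -1.4673  0.0032] F [ 0.6  0.6 -4.8] z [-0.03  0.64 -0.77] w 0.0281 g 82 tcp [0.5   0.18  0.222] t 67.5
plus n 6 M 0.0344 +- 0.0086 tilt -0.0 Fz -5.76 w 0.0278 tcp [0.5   0.179 0.221] t 69.0
(array([ 0.49761575, -0.37456781]), array([225.05722046, 192.80006409]), 7.887185096740723)
shift [-0.2419  0.0617 -0.0388] rot [ 1.000e-03  1.000e-03 -1.377e+00] | tcp [0.4997 0.1793 0.2212] t 69.1 rows 10.0
```

```bash
python3 -c "
from h import *
go([.5026,-.412,.26],np.radians(97.4))"
```

```text
shift [-0.5907 -0.0282 -0.0389] rot [ 1.000e-03 -1.000e-03  1.494e+00] | tcp [0.4997 0.1793 0.2212] t 69.1 rows 12.0
```

```bash
python3 drive.py '-.03 0 -.02 0 0 0;-.08 0 -.038 0 0 0;-.13 0 -.038 0 0 0;-.18 -.01 -.038 0 0 0;-.23 -.01 -.038 0 0 0'  >/dev/null
python3 drive.py '-.05 0 0 0 0 .14;-.1 0 0 0 0 .28;-.15 0 0 0 0 .42;-.2 -.01 0 0 0 .56;-.245 -.012 0 0 0 .7' >/dev/null
python3 drive.py '0 0 0 0 0 .14;0 0 0 0 0 .28;0 0 0 0 0 .42;0 0 0 0 0 .56;0 0 0 0 0 .7' >/dev/null
python3 drive.py '0 0 0 0 0 .09;0 0 0 0 0 .09;0 0 0 0 0 .09;0 0 0 0 0 .09' >/dev/null
python3 -c "
from h import *
p,d=r.grab_frame('top'); print(bin_(p)); r.grab_frame('top')
go([.5026,-.412,.12],np.radians(97.4))"
```

```text
(array([ 0.49761591, -0.37456763]), array([225.08250427, 192.77070618]), 7.894826412200928)
shift [-0.0161  0.1185  0.1391] rot [-0.    -0.001  0.005] | tcp [ 0.5025 -0.2924  0.2592] t 71.1 rows 4.0
```

```bash
python3 drive.py '-.01 .05 0 0 0 0;-.016 .1 0 0 0 0;-.016 .118 .03 0 0 0;-.016 .118 .08 0 0 0;-.016 .118 .12 0 0 0' >/dev/null
python3 drive.py '0 0 .01 0 0 0;0 0 .02 0 0 0;0 0 .02 0 0 0'>/dev/null; python3 -c "
from h import *
go([.5026,-.412,.09],np.radians(97.4))"
```

```text
shift [-0.0004  0.0002  0.0295] rot [ 0.001 -0.002  0.005] | tcp [ 0.5029 -0.4118  0.1195] t 71.9 rows 1.0
```

```bash

python3 drive.py '0 0 .02 0 0 0;0 0 .03 0 0 0;0 0 .03 0 0 0;0 0 .03 0 0 0' | sed -n 2,6p
python3 drive.py '0 0 0 0 0 0;0 0 0 0 0 0;0 0 0 0 0 0' .046|tail -2
python3 drive.py '0 0 -.03 0 0 0;0 0 -.07 0 0 0;0 0 -.12 0 0 0;0 0 -.16 0 0 0;0 0 -.17 0 0 0'>/dev/null
python3 drive.py '0 -.05 0 0 0 0;0 -.1 0 0 0 0;.02 -.15 0 0 0 0;.04 -.17 0 0 0 0;.04 -.17 0 0 0 0' .0 20 >/dev/null
python3 -c "
from h import *
p,d=r.grab_frame('top'); cv2.imwrite('pics/end1.png',p)
go([.42,-.15,.2],np.radians(81.9)); print(r.get_obs()['joints'].round(2))"
```

```text
tcp_pos: [0.503, -0.4118, 0.0902]
orientation: [3.134, 0.209, 0.003]
contact_force: [-0.2, -0.2, -5.2]
grip_width: 0.0288
gripper_force: 82.5
grip_width: 0.0462
gripper_force: 0.0
shift [-0.0888 -0.0985  0.0597] rot [-0.001 -0.004  0.28 ] | tcp [ 0.5213 -0.2354  0.2601] t 73.7 rows 3.0
[-0.22  0.42  0.7   1.89 -0.33  0.95 -0.8 ]
```

View pics/end1.png

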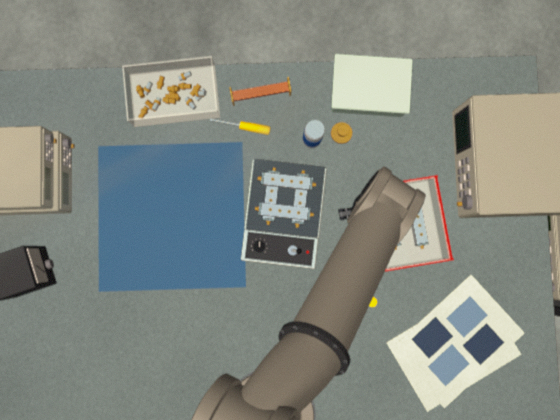

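Both rejects are in the bin and the 2×2 crosswise stack looks square at (285,197). Next is the switch.

```bash
python3 drive.py '-.03 -.03 0 0 0 .1;-.06 -.06 .02 0 0 .2;-.08 -.09 .05 0 0 .28;-.089 -.098 .06 0 0 .28;-.089 -.098 .06 0 0 .28' >/dev/null
python3 drive.py '0 0 0 0 0 0;0 0 0 0 0 0'|tail -2;python3 -c "
from h import *
go([.424,-.1336,.125],np.radians(81.9))"
```

```text
grip_width: 0.0002
gripper_force: 0.0
shift [ 0.0008 -0.0208  0.0752] rot [ 0.    -0.004 -0.007] | tcp [ 0.4198 -0.154   0.2002] t 74.3 rows 2.0
```

```bash
python3 drive.py '.001 -.02 .02 0 0 0;.001 -.02 .05 0 0 0;.001 -.02 .075 0 0 0;.001 -.02 .075 0 0 0' | sed -n 2,4p
python3 drive.py '0 -.012 0 0 0 0;0 -.024 0 0 0 0;0 -.034 0 0 0 0;0 -.044 0 0 0 0;0 -.05 0 0 0 0' | sed -n 2,4p
python3 drive.py '0 -.005 0 0 0 0;0 -.005 0 0 0 0;0 -.005 0 0 0 0' | sed -n 2,4p
python3 drive.py '0 .02 0 0 0 0;0 .04 0 0 0 0;0 .06 -.02 0 0 0;0 .08 -.06 0 0 0;0 .1 -.1 0 0 0' | sed -n 2,4p
python3 drive.py '0 .05 0 0 0 0;0 .1 0 0 0 0;0 .15 0 0 0 0;0 .15 0 0 0 0' | sed -n 2,4p
python3 -c "
from h import *
p,d=r.grab_frame('top'); cv2.imwrite('pics/sw.png',cv2.resize(p[140:280,230:345],None,fx=4,fy=4,interpolation=2)); print(r.get_obs()['clock'])"
```

```text
tcp_pos: [0.422, -0.1333, 0.1226]
orientation: [3.133, -0.231, -0.003]
contact_force: [-0.3, -0.5, -0.3]
tcp_pos: [0.4304, -0.0818, 0.1247]
orientation: [-3.133, 0.228, -0.005]
contact_force: [0.7, -2.2, -0.6]
tcp_pos: [0.4305, -0.0786, 0.1242]
orientation: [3.132, -0.231, 0.003]
contact_force: [1.5, -4.4, 0.8]
tcp_pos: [0.4145, -0.1772, 0.2246]
orientation: [-3.132, 0.23, 0.004]
contact_force: [1.7, -0.2, -0.6]
tcp_pos: [0.3909, -0.332, 0.2248]
orientation: [3.129, -0.246, 0.003]
contact_force: [-0.2, 0.1, 0.0]
76.5
```

View pics/sw.png

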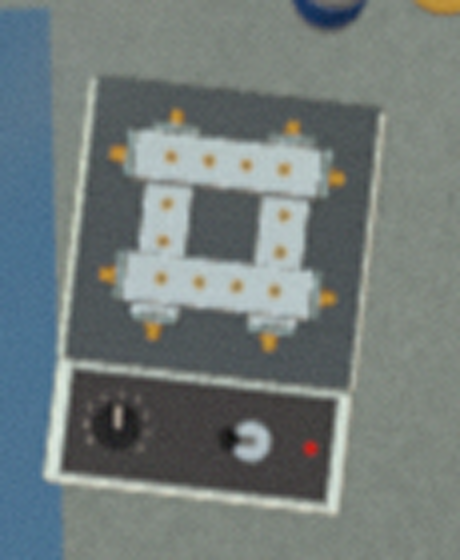

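Ball now left of the pivot at crop (229,437). The second-layer ends are at (118,153)/(338,178) and (107,274)/(328,298). I'll check these numbers.

```bash
python3 - <<'E'
from h import *
c,s=np.cos(-.1414),np.sin(-.1414); Rp=np.array([[c,-s],[s,c]]); o=[230,140]
f=lambda q,z:((ray("top",np.array(q)/4-.4+o,z)[:,:2]-[.574,-.059])@Rp).round(4)
print(f([[117,153],[340,178],[106,274],[330,299]],.105)); print("ball old/new",f([[277,445],[229,437]],.065))
p,d=r.grab_frame("top"); print(bin_(p)); cv2.imwrite("pics/fin.png",p)
p,d=r.grab_frame("scene"); cv2.imwrite("pics/fs.png",cv2.resize(p[130:300,60:340],None,fx=2.8,fy=2.8,interpolation=2)[:600])
E
```

```text
[[ 0.0392  0.0731]
 [ 0.0394 -0.0706]
 [-0.0388  0.071 ]
 [-0.0385 -0.0727]]
ball old/new [[-0.1346 -0.0511]
 [-0.133  -0.0194]]
(array([ 0.49856476, -0.37823654]), array([225.34968567, 193.00088501]), 7.317385196685791)
```

View pics/fs.png

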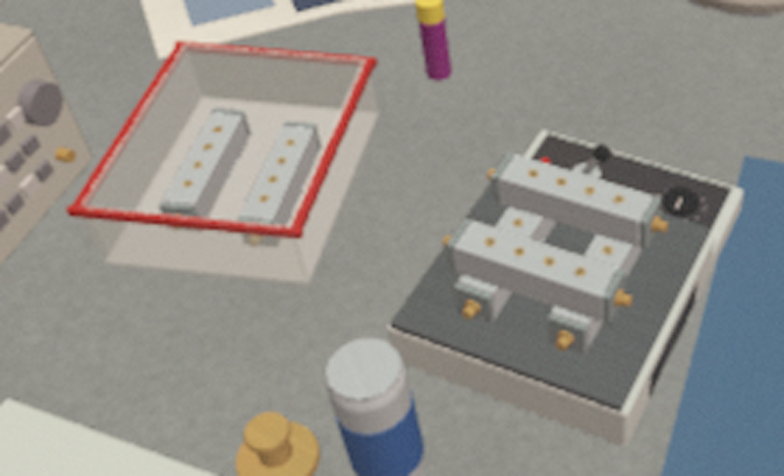

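The rejects lie flat in the bin, the stack is square and centred, and the toggle leans left, at its expected on position. Handing in.

```bash
python3 -c "
from bench import r
print(r.hand_in())"
```

```text
the job is handed in; nothing more can be done
None
```

I tested all six modules: two had a loose slug and are in the bin, the four good ones are stacked crosswise and centred on the plate, the plate is switched on, and the job is handed in (about 77 s of robot time).

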